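# Close the crock with its nested lids and take the outer lid off alone

### The job

Pick up the nested pair of lids together by the inner lid's steel knob and lower the pair onto the open white crock, without dropping it, so that the inner lid sits fully home on the rim, and let go of the knob. Then take hold of the wooden outer lid by its raised collar and lift it straight up alone, leaving the steel inner lid seated and the crock standing where it was. Finish while still holding the outer lid level in the gripper, clear above the knob by about 3 cm or more; leave the honey jar, salt shaker and teaspoon alone.

Things in the scene. Friction and masses are not known exactly. Their poses are not given: they have to be found in the camera images.
- crock_rim (a point): Centre of the mouth of the open, empty crock, level with its rim: loose round white stoneware, 96 mm across, 75 mm high, mouth 86 mm across, wall 5 mm, about 0.8 kg. It stands on the worktop; z axis up.
- inner_seat (a point): Centre of the underside of the inner lid's flange, the face that must rest on the crock's rim. The plug under it (78 mm across, 14 mm deep, tapered to 68 mm at its foot) goes into the mouth. The inner lid starts on the worktop standing on its plug, this point 14 mm above the worktop. z axis up along the stem.
- inner_knob (a point): Centre of the inner lid's upright round knob, 24 mm across, straight for about 12 mm above and below this point; 56 mm above inner_seat; the knob's top is 14 mm higher. It stands through the outer lid's hole with 5 mm to spare all round; nested, the collar's top is 16 mm below this point. Lifting the knob carries the outer lid along on the flange.
- outer_collar (a point): Centre of the outer lid's raised round collar, half-way up it: 50 mm across outside, 34 mm inside, 24 mm high (12 mm above and below this point), flat board all round its foot. Nested, this point is 28 mm above inner_seat, and the lid can shift sideways by 2.5 mm. From there the lid's lower edge comes level with the knob's top after a lift of 68 mm. z axis up.
- honey_mid (a point): Bystander: middle of a jar of honey with a lid, 58 x 62 x 86 mm, standing behind the work.
- salt_mid (a point): Bystander: middle of a glass salt shaker, 44 mm across, 90 mm high, standing behind the work.
- spoon_mid (a point): Bystander: middle of a steel teaspoon 130 mm long, 27 mm wide, 11 mm high, lying on the worktop between the crock and the lids, along its own x axis, which points roughly ahead of the robot.
- inner_lid: The round steel inner lid, 84 mm high, about 0.25 kg: plug, flange 94 mm across and 8 mm thick, stem 16 mm across, knob. Origin at the centre of the underside of its plug, 14 mm below inner_seat; z axis up along the stem.
- outer_lid: The round wooden outer lid, about 0.18 kg: a board 108 mm across and 8 mm thick with a skirt reaching 6 mm lower (99 mm inside, loosely round the inner lid's flange), a central hole 34 mm across and a collar round it. It starts nested on the inner lid. Origin at the centre of the skirt's lower edge, 26 mm below outer_collar; its top is 38 mm above the origin. z axis up.
- crock: The crock as a whole; origin at the centre of its foot, z axis up.
Things that resemble listed ones, but are neither listed nor needed, are in the scene too. Leave any turquoise or yellow look-alike of the inner_lid alone.

How it is judged:
By the outcome, as a careful person would: the job done as asked, in the order asked, and still so for the second after the job is handed in, while the arm keeps its last pose, push and grip.
It also fails if it takes over 42 s, if anything falls off the work surface, if the arm or the gripper's body presses on something with over 40 N, if the wrist force passes 120 N, or if a joint passes its speed limit or range.

### The arm

A 6-joint arm with a two-finger parallel gripper is mounted at the origin on a cart in front of the work surface, level with it; the furniture and walls round the work are solid. World frame = base frame: x ahead of the robot, y to its left, z up, the work surface at z = 0. Lengths are in m, angles in rad, forces in N, time in s.
With the tool pointing down it reaches from about 0.3 to 0.775 m from the base axis. Payload 14.6 kg.
Tool frame: the origin (TCP) lies midway between the tips of the shut fingers; the grasp point (between the pads) lies ctrl.hold_point_z behind it (ctrl.hold_point_z is the distance from the TCP to the grasp point, in m); z points along the fingers, x is the direction in which the jaws open and shut, and the axes are right-handed (so a half turn about z gives the same grasp; the last joint's range is limited). The gripper opens to 94 mm and grips with 3 to 60 N. Pads are 16 mm wide; open, the fingers measure 119 mm over their backs; the gripper's body (75 mm by 177 mm) begins 78 mm behind the grasp point.
Start: joints at [-1.221, 0.3, 1.521, -0, 1.321, -0.067], TCP at [0.223, -0.503, 0.205] pointing down, gripper open.
Joint ranges: [-3.03, 3.03], [-0.79, 2.21], [0.23, 2.52], [-1.04, 4.18], [0, 3.07], [-2.55, 2.55]. Speed limits (rad/s): [2.22, 2.22, 2.57, 3.14, 3.14, 3.14].

### API

Orientations are given as [roll, pitch, yaw] about the fixed x, y, z axes, in that order (R = Rz(yaw) Ry(pitch) Rx(roll)).
In Python, from station import ctrl gives the robot as it stands. The module is installed in compiled form; this text tells all that it offers.
- The arm moves only by the tool play_rows, never from a script. Its argument "series" is a list of rows, each a list of 7 numbers: the turn, a rotation vector about the tool's x, y, z in degrees, then the shift along the tool's x, y, z in cm, then the finger opening in cm, from 0 to 9.4. A call has 1 to 5 rows; each row shifts and turns the commanded pose from where the row before left it, along the tool's axes as they then stand; what a row does not reach is not made up. A row lasts 1/10 s, in which the tool goes at most 50 mm and 8.59 degrees, less where a joint would pass 70% of its speed; a pose out of reach is approached as far as the arm can. A call with a gripper value outside its range is refused whole. The fingers move at their own pace and stop on an object; "squeeze" is the grip in N (left out, the last holds). Time passes only in rows, so rows that do not move let the fingers close. It gives the time, the measured TCP pose, the force and the opening at its end, in the units of the state.
- ctrl.get_obs(): the state, without advancing time (a new reading comes with each control period).
- ctrl.camera(name): name is "scene" or "top" or "wrist"; returns the picture (400x640x3 uint8, red, green, blue); there is no depth.
- ctrl.camera_params(name): a dict with "fx", "fy", "cx", "cy" (pixels), "pose" (4x4, takes a point from camera to world coordinates). Camera axes: x right, y down, z forward; pixel columns grow to the right and rows downward; lengths in m; the calibration is good to about 2 mm. A picture is of the moment at which its call begins: read the wrist's pose just before it. camera_params takes no time and is no camera call; for the wrist camera it gives the pose at the moment of the call.
- ctrl.hand_in(): hands the job in, once; it reports no verdict.
The state is a dict: "time_s": time; "qpos": joint angles; "joint_vel": joint speeds; "tau": joint torques, N m; "ee_pos": TCP position; "eef_rot": TCP orientation; "force": force on the tool from outside, world axes, zero at the start; "moment": the same for the moment, N m; "grip_width": finger opening in m.
Only numpy, scipy, OpenCV 4.12 (cv2) and the standard library are available. Lean on these libraries where they do the work, as an engineer would, in place of code of your own. Each camera call takes 0.05 s, during which the arm holds its last target. There are 200 camera calls.

## Working session

There is one attempt and no reset: what is moved stays moved. The work goes in short steps, Python scripts to look and compute and a tool call to move; the robot and the scene stay as the last step left them, time stands still between calls to the robot, and variables do not carry over. Pictures are saved under pics/ and viewed, about 8 in all and at most 12, crops included, and the job is handed in when it is done.

Besides the shell and the picture viewer there is one more tool, called after "Emit:" as a command line: name --pt "numbers of a row" for each row, then --argument value for the rest. play_rows: Moves the arm, as the interface text tells. Its arguments: {"type":"object","properties":{"series":{"type":"array"},"squeeze":{"type":"number"}},"required":["series"]}

```bash
mkdir -p pics; python3 - <<'E'
from station import ctrl
import cv2,numpy as np
o=ctrl.get_obs();print(o, ctrl.hold_point_z)
for n in("scene","top"):
    p=ctrl.camera_params(n);print(n,p["fx"],p["cx"],p["cy"],np.round(p["pose"],4).tolist())
    cv2.imwrite(f"pics/{n}0.png",ctrl.camera(n)[:,:,::-1])
E
```

```text
{'time_s': 0.0, 'qpos': array([-1.22057943e+00,  3.00494654e-01,  1.52156894e+00,  1.55601996e-05,
        1.32065376e+00, -6.66043682e-02]), 'joint_vel': array([-0.000186  , -0.00051122, -0.00033736, -0.0020295 , -0.00193547,
        0.00030451]), 'tau': array([ 5.93475361e-04, -5.31803620e+01, -3.52735698e+01,  7.08882906e-02,
        2.44696724e-02, -6.50537595e-05]), 'ee_pos': array([ 0.22258514, -0.50267848,  0.20487853]), 'eef_rot': array([-3.14150276e+00,  1.12120541e-03, -1.15397887e+00]), 'force': array([-0.17098962, -0.63517673, -0.38705446]), 'moment': array([0.02923334, 0.02403922, 0.00769056]), 'grip_width': 0.09393827691859385} 0.0188
scene 482.81983882228104 315.29363920777513 191.35168421104242 [[-0.6104, -0.5719, 0.548, -0.2052], [-0.792, 0.4517, -0.4107, 0.6147], [-0.0126, -0.6847, -0.7287, 1.0442], [0.0, 0.0, 0.0, 1.0]]
top 405.3487791824664 320.1321313469917 196.58255740290667 [[-0.0262, -0.9891, 0.1446, 0.3626], [-0.9993, 0.0299, 0.0235, 0.0615], [-0.0276, -0.1439, -0.9892, 1.0762], [0.0, 0.0, 0.0, 1.0]]
```

View pics/scene0.png

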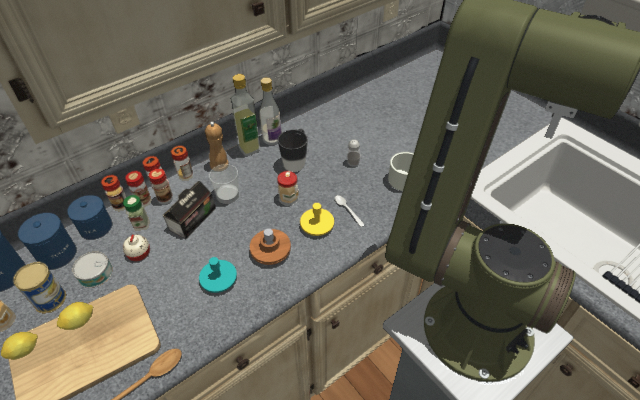

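View pics/top0.png

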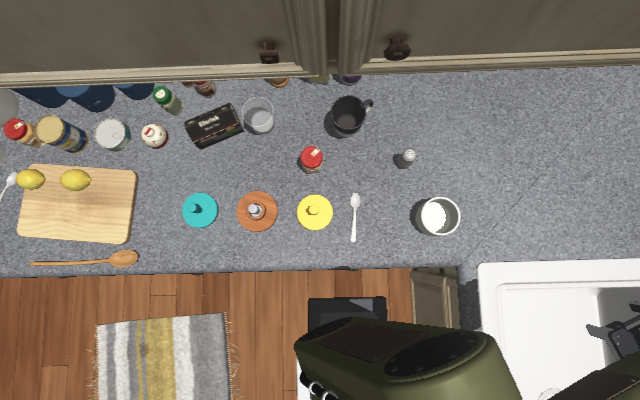

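The scene shows the wooden nested pair between the turquoise and yellow look-alikes. In the top view its knob is at about (255,209) and its board at (257,211). The crock is at (437,216), the spoon at (355,217), and the honey and salt stand behind.

```bash
cat >h.py <<'E'
import numpy as np,cv2
from station import ctrl
from scipy.spatial.transform import Rotation as R
def ray(p,u,v,z):
    T=np.array(p["pose"]);d=T[:3,:3]@np.array([(u-p["cx"])/p["fx"],(v-p["cy"])/p["fy"],1]);return T[:3,3]+d*(z-T[2,3])/d[2]
def proj(p,X):
    T=np.array(p["pose"]);c=T[:3,:3].T@(np.array(X)-T[:3,3]);return c[0]/c[2]*p["fx"]+p["cx"],c[1]/c[2]*p["fy"]+p["cy"]
def cont(mask,near):
    cs,_=cv2.findContours(mask.astype(np.uint8),cv2.RETR_EXTERNAL,cv2.CHAIN_APPROX_NONE)
    cs=[c for c in cs if cv2.contourArea(c)>15]
    return min(cs,key=lambda c:-cv2.pointPolygonTest(c,near,True))
def circ(p,c,z):
    "centre and diameter of a contour cast on plane z"
    q=np.array([ray(p,*a,z)[:2] for a in cv2.convexHull(c)[:,0,:].astype(float)]);
    A=np.c_[2*q,np.ones(len(q))];s=np.linalg.lstsq(A,(q**2).sum(1),rcond=None)[0]
    return s[:2],2*np.sqrt(s[2]+s[0]**2+s[1]**2)
def plan(xyz,yaw=None):
    o=ctrl.get_obs();M=R.from_euler('xyz',o["eef_rot"]);G=R.from_euler('xyz',[np.pi,0,0 if yaw is None else yaw])
    print("tool shift cm",np.round(M.inv().apply(np.array(xyz)-o["ee_pos"])*100,2),"turn deg",np.round(np.degrees((M.inv()*G).as_rotvec()),2),"world d",np.round(np.array(xyz)-o["ee_pos"],4))
E
python3 - <<'E'
from h import *
P={n:ctrl.camera_params(n) for n in("top","scene")}
I={n:cv2.imread(f"pics/{n}0.png") for n in P}
for n,l,k in(("top",(257,211),(437,216)),("scene",(270,248),(402,170))):
    hsv=cv2.cvtColor(I[n],cv2.COLOR_BGR2HSV);H,S,V=cv2.split(hsv)
    c=cont((H<15)&(S>110)&(V>60),l);print(n,"lid board",circ(P[n],c,.030),cv2.boundingRect(c))
    for t in (60,45):
        c=cont((S<t)&(V>165),k);print(n,"crock",circ(P[n],c,.075),cv2.boundingRect(c))
    print(I[n][l[1]-2,l[0]],hsv[l[1]-6,l[0]-12])
for s,n in((I["top"],"t"),):
    a=cv2.resize(s[180:245,225:290],None,fx=6,fy=6,interpolation=cv2.INTER_CUBIC);b=cv2.resize(s[185:250,405:470],None,fx=6,fy=6,interpolation=cv2.INTER_CUBIC)
    cv2.imwrite("pics/crop.png",np.hstack([a,b]))
E
```

```text
top lid board (array([0.48309882, 0.25266824]), np.float64(0.10579379852679151)) (237, 191, 40, 41)
top crock (array([ 0.44756569, -0.2147645 ]), np.float64(0.10575340098185204)) (421, 194, 42, 47)
top crock (array([ 0.44756569, -0.2147645 ]), np.float64(0.10575340098185204)) (421, 194, 42, 47)
[157 153 155] [ 11 144 189]
scene lid board (array([0.47646346, 0.25575332]), np.float64(0.11009342482702393)) (250, 229, 41, 36)
scene crock (array([ 0.45087772, -0.20946614]), np.float64(0.09534040817047916)) (390, 152, 23, 23)
scene crock (array([ 0.45087772, -0.20946614]), np.float64(0.09534040817047916)) (390, 152, 23, 23)
[ 66 105 159] [ 13 147 184]
```

View pics/crop.png

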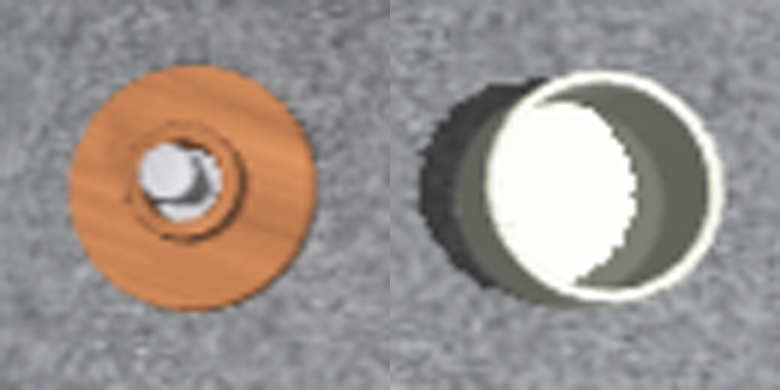

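```bash
python3 - <<'E'
from h import *
p=ctrl.camera_params("top")
print("crock",ray(p,440.4,215.6,.075), [ray(p,u,215.6,.075)[1] for u in(421,460.2)],[ray(p,440.4,v,.075)[0] for v in(196.4,235)])
print("knobtop",ray(p,225+172/6-.5,180+170/6-.5,.084),"collar top",ray(p,225+187/6-.5,180+182/6-.5,.054))
w=ctrl.camera_params("wrist");o=ctrl.get_obs();T=np.array(w["pose"]);M=R.from_euler('xyz',o["eef_rot"]).as_matrix()
print(w["fx"],"cam in tool",np.round(M.T@(T[:3,3]-o["ee_pos"]),3),np.round(M.T@T[:3,:3],2))
plan([.40,-.215,.25],0)
E
```

```text
crock [ 0.45270138 -0.20925182  0.075     ] [np.float64(-0.16186110539226126), np.float64(-0.2574913694044939)] [np.float64(0.5003505832227958), np.float64(0.40520814401547545)]
knobtop [0.48447064 0.25162319 0.084     ] collar top [0.48283567 0.25098305 0.054     ]
340.49839802345497 cam in tool [ 0.001 -0.081 -0.18 ] [[ 1.   -0.    0.  ]
 [ 0.    0.96  0.28]
 [-0.   -0.28  0.96]]
tool shift cm [-19.13 -27.87  -4.48] turn deg [-4.000e-02  5.000e-02 -6.612e+01] world d [0.1774 0.2877 0.0451]
```

Emit:
play_rows --pt "0 0 -8.2 0 -3 -0.6 9.4" --pt "0 0 -8.2 0 -3 -0.6 9.4" --pt "0 0 -8.2 0 -3 -0.6 9.4" --pt "0 0 -8.2 0 -3 -0.6 9.4" --pt "0 0 -8.2 0 -3 -0.6 9.4"

```text
time_s: 0.6
ee_pos: [0.3355, -0.4069, 0.2352]
eef_rot: [-3.141, 0.001, -0.432]
force: [0.8, -0.1, 0.3]
grip_width: 0.0939
```

Emit:
play_rows --pt "0 0 -8.2 0 -3 -0.6 9.4" --pt "0 0 -8.2 0 -3 -0.6 9.4" --pt "0 0 -8.2 0 -3 -0.6 9.4" --pt "0 0 -0.5 0 -3 0 9.4" --pt "0 0 0 0 0 0 9.4"

```text
time_s: 1.1
ee_pos: [0.3612, -0.29, 0.2537]
eef_rot: [-3.142, -0.0, 0.002]
force: [0.6, 0.2, -1.1]
grip_width: 0.0938
```

```bash
python3 - <<'E'
from h import *
print(ctrl.get_obs()["ee_pos"],ctrl.get_obs()["eef_rot"])
plan([.453,-.209,.25],0);plan([.483,.252,.22],0)
E
```

```text
[ 0.3612387  -0.29003344  0.25372912] [-3.14154063e+00 -3.67950589e-04  2.39465798e-03]
tool shift cm [ 9.2  -8.08  0.38] turn deg [-0.   -0.02  0.14] world d [ 0.0918  0.081  -0.0037]
tool shift cm [ 12.3  -54.17   3.38] turn deg [-0.   -0.02  0.14] world d [ 0.1218  0.542  -0.0337]
```

Emit:
play_rows --pt "0 0 0 3.1 -2.7 0 9.4" --pt "0 0 0 3.1 -2.7 0 9.4" --pt "0 0 0 3 -2.7 0 9.4" --pt "0 0 0 0 0 0 9.4"

```text
time_s: 1.5
ee_pos: [0.4552, -0.2093, 0.2528]
eef_rot: [-3.141, 0.0, 0.003]
force: [-0.2, -0.6, -0.0]
grip_width: 0.0939
```

```bash
python3 - <<'E'
from h import *
p=ctrl.camera_params("wrist");im=ctrl.camera("wrist");np.savez("w1",T=p["pose"],im=im)
cv2.imwrite("pics/w1.png",im[:,:,::-1]);print(proj(p,[.453,-.209,.075]))
plan([.483,.252,.22],0)
E
```

```text
(np.float64(317.1496173696659), np.float64(183.42724156914363))
tool shift cm [  3.   -46.25   3.3 ] turn deg [-0.03  0.06  0.12] world d [ 0.029   0.4626 -0.0328]
```

View pics/w1.png

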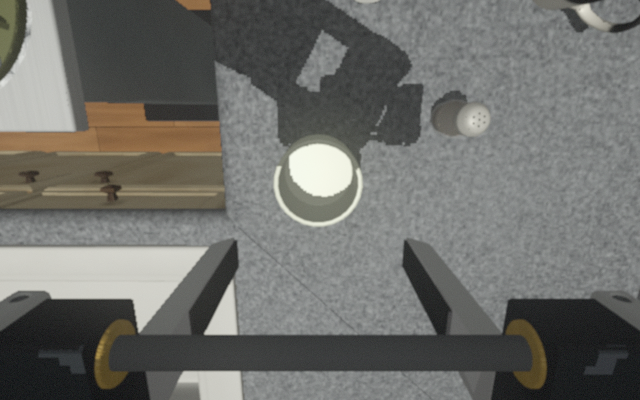

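Emit:
play_rows --pt "0 0 0 0.3 -4.6 0.3 9.4" --pt "0 0 0 0.3 -4.6 0.3 9.4" --pt "0 0 0 0.3 -4.6 0.3 9.4" --pt "0 0 0 0.3 -4.6 0.3 9.4" --pt "0 0 0 0.3 -4.6 0.3 9.4"

```text
time_s: 2.05
ee_pos: [0.4678, 0.019, 0.2384]
eef_rot: [3.141, -0.0, -0.002]
force: [1.2, 0.2, -0.4]
grip_width: 0.094
```

Emit:
play_rows --pt "0 0 0 0.3 -4.6 0.3 9.4" --pt "0 0 0 0.3 -4.6 0.3 9.4" --pt "0 0 0 0.3 -4.6 0.3 9.4" --pt "0 0 0 0.3 -4.6 0.3 9.4" --pt "0 0 0 0.3 -4.6 0.3 9.4"

```text
time_s: 2.55
ee_pos: [0.4835, 0.2491, 0.2232]
eef_rot: [3.141, -0.0, -0.002]
force: [0.7, 0.1, 0.0]
grip_width: 0.0937
```

Emit:
play_rows --pt "0 0 0 0 0 0 9.4" --pt "0 0 0 0 0 0 9.4"

```text
time_s: 2.75
ee_pos: [0.4834, 0.2479, 0.2229]
eef_rot: [3.141, 0.001, 0.0]
force: [0.3, -0.5, 0.5]
grip_width: 0.0943
```

```bash
python3 - <<'E'
from h import *
print(ctrl.get_obs()["ee_pos"],ctrl.get_obs()["eef_rot"],ctrl.get_obs()["time_s"])
p=ctrl.camera_params("wrist");im=ctrl.camera("wrist");np.savez("w2",T=p["pose"],im=im)
cv2.imwrite("pics/w2.png",im[:,:,::-1])
print(proj(p,[.4838,.2518,.084]),proj(p,[.483,.252,.03]))
E
```

```text
[0.48337157 0.24793825 0.22289616] [3.14084217e+00 8.97925862e-04 5.96478964e-05] 2.75
(np.float64(319.579990309635), np.float64(188.38100760600116)) (np.float64(318.9608569050547), np.float64(176.95414413441978))
```

View pics/w2.png

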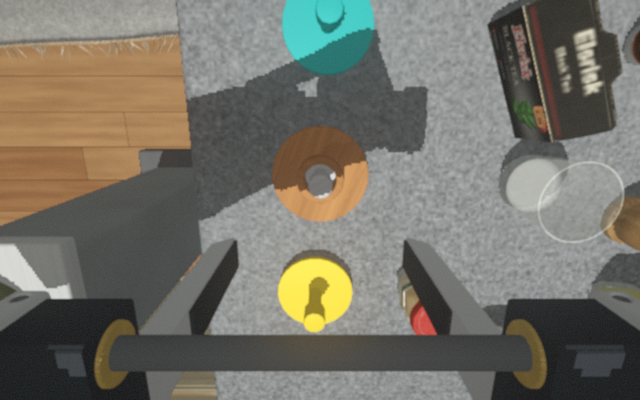

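The first wrist view has the crock rim at about (318,181) with a clear mouth. The second has the wooden lid at (320,173), its knob at about (320,181), the turquoise lid above it and the yellow one below.

```bash
python3 - <<'E'
from h import *
p=ctrl.camera_params("wrist")
d=np.load("w2.npz");p["pose"]=d["T"];im=d["im"];H,S,V=cv2.split(cv2.cvtColor(im,cv2.COLOR_RGB2HSV))
c=cont((H<20)&(S>90)&(V>35),(320,173));print("board",circ(p,c,.03),cv2.boundingRect(c))
a=im[140:215,280:360]
g=(S<60)[150:205,300:342].astype(np.uint8);g=cv2.morphologyEx(g,cv2.MORPH_OPEN,np.ones((3,3)))
n,l,s,ce=cv2.connectedComponentsWithStats(g);print(s,ce+[300,150])
d=np.load("w1.npz");p1=dict(p,pose=d["T"]);im1=d["im"];H,S,V=cv2.split(cv2.cvtColor(im1,cv2.COLOR_RGB2HSV))
c=cont((V>195),(318,224));q=cv2.convexHull(c)[:,0,:];q=q[q[:,1]>165];print("crock",circ(p1,q[:,None,:],.075),cv2.boundingRect(c))
b=im1[130:230,265:370]
cv2.imwrite("pics/c2.png",np.hstack([cv2.resize(a,(400,375),interpolation=2),cv2.resize(b,(394,375),interpolation=2)])[:,:,::-1])
E
```

```text
board (array([0.48381235, 0.25405683]), np.float64(0.10648836731224352)) (272, 126, 96, 95)
[[   0    0   42   55 1516]
 [   5   14   31   35  794]] [[320.76319261 175.40105541]
 [319.99748111 180.05289673]]
crock (array([ 0.45352598, -0.21026782]), np.float64(0.09379693484285498)) (274, 166, 88, 60)
```

View pics/c2.png

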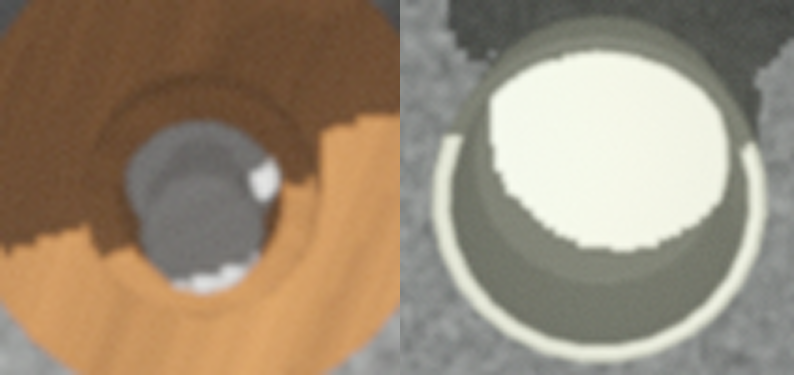

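The crop puts the knob top at about (319.7,185.5). Both views agree on the knob and crock to within 3 mm, so I'll descend in two stages.

Emit:
play_rows --pt "0 0 0 0 -0.3 3 9.4" --pt "0 0 0 0 -0.25 3 9.4" --pt "0 0 0 0 0 3 9.4" --pt "0 0 0 0 0 1.5 7" --pt "0 0 0 0 0 0 6"

```text
time_s: 3.3
ee_pos: [0.4828, 0.2519, 0.1168]
eef_rot: [3.14, 0.003, -0.003]
force: [0.2, 0.9, 0.8]
grip_width: 0.0814
```

```bash
python3 - <<'E'
from h import *
p=ctrl.camera_params("wrist");im=ctrl.camera("wrist")
o=ctrl.get_obs();print(o["ee_pos"],proj(p,[.484,.2535,.084]),proj(p,o["ee_pos"]));cv2.imwrite("pics/w3.png",im[:,:,::-1])
plan([.484,.2535,.057],0)
E
```

```text
[0.48346901 0.25252513 0.11843263] (np.float64(320.5039399839361), np.float64(228.79292848305195)) (np.float64(319.4786911570346), np.float64(251.44783331074103))
tool shift cm [ 0.06 -0.1   6.14] turn deg [ 0.03  0.05 -0.13] world d [ 0.0005  0.001  -0.0614]
```

View pics/w3.png

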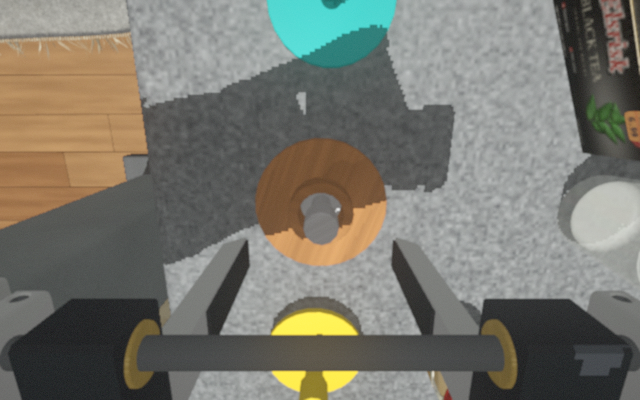

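The knob top at about (320.5,228) matches the prediction (320.5,228.8). I'll descend 6 cm and grip.

Emit:
play_rows --pt "0 0 0 0 -0.1 3 6" --pt "0 0 0 0 0 2 6" --pt "0 0 0 0 0 1 6" --pt "0 0 0 0 0 0 2" --pt "0 0 0 0 0 0 2" --squeeze 40

```text
time_s: 3.85
ee_pos: [0.484, 0.2551, 0.0598]
eef_rot: [-3.141, -0.002, -0.001]
force: [0.1, 0.0, 0.9]
grip_width: 0.0476
```

Emit:
play_rows --pt "0 0 0 0 0 0 1.5" --pt "0 0 0 0 0 0 1.5" --pt "0 0 0 0 0 0 1.5" --pt "0 0 0 0 0 0 1.5"

```text
time_s: 4.25
ee_pos: [0.4833, 0.2552, 0.0589]
eef_rot: [-3.141, -0.0, -0.0]
force: [-2.7, -0.5, 6.0]
grip_width: 0.0235
```

Emit:
play_rows --pt "0 0 0 0 0 0 1.5" --pt "0 0 0 0 0 -0.5 1.5" --pt "0 0 0 0 0 -1 1.5" --pt "0 0 0 0 0 -2 1.5" --pt "0 0 0 0 0 -2 1.5"

```text
time_s: 4.75
ee_pos: [0.483, 0.2549, 0.1143]
eef_rot: [3.141, 0.001, -0.0]
force: [0.5, -0.9, -3.7]
grip_width: 0.0231
```

Emit:
play_rows --pt "0 0 0 0 0 -2 1.5" --pt "0 0 0 0 0 -2 1.5" --pt "0 0 0 0 0 -2 1.5" --pt "0 0 0 0 0 -1 1.5" --pt "0 0 0 0 0 0 1.5"

```text
time_s: 5.25
ee_pos: [0.4836, 0.2552, 0.1848]
eef_rot: [-3.141, -0.002, -0.0]
force: [-0.5, 0.8, -4.6]
grip_width: 0.023
```

```bash
python3 - <<'E'
from h import *
p=ctrl.camera_params("wrist");im=ctrl.camera("wrist")
o=ctrl.get_obs();e=o["ee_pos"];print(e,o["eef_rot"],o["force"],o["grip_width"],o["moment"])
H,S,V=cv2.split(cv2.cvtColor(im,cv2.COLOR_RGB2HSV))
zb=e[2]-.0588+.030
u=proj(p,[e[0],e[1],zb]);print(u)
cv2.imwrite("pics/w4.png",im[:,:,::-1]);np.savez("w4",T=p["pose"],im=im)
plan([.453,-.2098,.19],0)
E
```

```text
[0.48319554 0.25504796 0.18346401] [-3.14145925e+00 -3.32198538e-04 -3.64015624e-04] [ 0.17084277 -0.12085305 -4.79292675] 0.0231555724570971 [ 0.00702278 -0.05091361  0.00382777]
(np.float64(317.8349367899991), np.float64(232.83306566570957))
tool shift cm [-3.   46.49 -0.66] turn deg [-0.01 -0.02 -0.02] world d [-0.0302 -0.4648  0.0065]
```

View pics/w4.png

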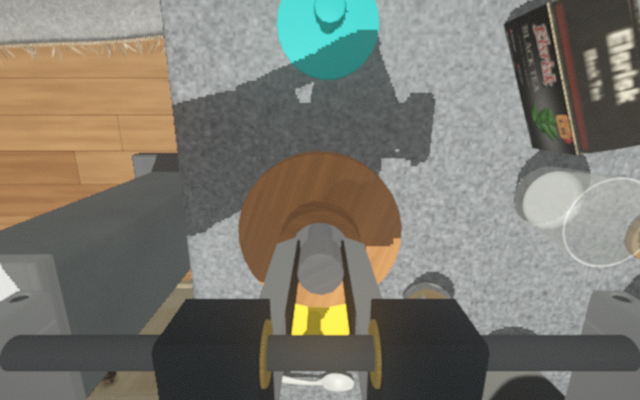

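The picture shows the pair hanging level in the pads (board centred at about (320,230)), with 4.8 N on the wrist. That matches both lids. Next I'll carry it across, easing in and out.

```bash
python3 - <<'E'
from h import *
p=ctrl.camera_params("wrist");e=ctrl.get_obs()["ee_pos"]
zb=e[2]-.0288
for dy in(-.003,-.0015,0,.0015):
    y=e[1]+dy;print(dy,"board back edge row",proj(p,[e[0],y+.054,zb])[1],"knob top row c,near",proj(p,[e[0],y,e[2]+.0252])[1],proj(p,[e[0],y-.012,e[2]+.0252])[1])
E
```

```text
-0.003 board back edge row 155.2199254987675 knob top row c,near 277.15272526026655 298.2191325886367
-0.0015 board back edge row 152.7660622144702 knob top row c,near 274.46225872681987 295.6294520915656
0 board back edge row 150.30244674875783 knob top row c,near 271.7587815639409 293.0274859930008
0.0015 board back edge row 147.82902084997272 knob top row c,near 269.0421991671637 290.4131466596145
```

Emit:
play_rows --pt "0 0 0 0 1 -0.2 1.5" --pt "0 0 0 -0.2 2.5 -0.2 1.5" --pt "0 0 0 -0.2 3.5 -0.2 1.5" --pt "0 0 0 -0.2 4 0 1.5" --pt "0 0 0 -0.3 4 0 1.5"

```text
time_s: 5.8
ee_pos: [0.4734, 0.1032, 0.1886]
eef_rot: [3.141, 0.001, 0.0]
force: [-0.1, 0.2, -3.7]
grip_width: 0.0231
```

Emit:
play_rows --pt "0 0 0 -0.3 4 0 1.5" --pt "0 0 0 -0.3 4 0 1.5" --pt "0 0 0 -0.3 4 0 1.5" --pt "0 0 0 -0.3 4 0 1.5" --pt "0 0 0 -0.3 4 0 1.5"

```text
time_s: 6.3
ee_pos: [0.458, -0.0969, 0.1888]
eef_rot: [-3.141, 0.001, -0.001]
force: [1.3, 0.1, -3.8]
grip_width: 0.0234
```

Emit:
play_rows --pt "0 0 0 -0.2 4 0 1.5" --pt "0 0 0 -0.2 3.5 0 1.5" --pt "0 0 0 -0.2 2.5 0 1.5" --pt "0 0 0 0 1.3 0 1.5" --pt "0 0 0 0 0 0 1.5"

```text
time_s: 6.8
ee_pos: [0.4525, -0.2089, 0.1888]
eef_rot: [-3.141, 0.001, -0.002]
force: [0.1, 0.5, -4.3]
grip_width: 0.023
```

```bash
python3 - <<'E'
from h import *
cv2.imwrite("pics/t5.png",ctrl.camera("top")[:,:,::-1]); im=ctrl.camera("scene");cv2.imwrite("pics/s5.png",im[:,:,::-1])
o=ctrl.get_obs();print(o["ee_pos"],o["eef_rot"],o["force"],o["grip_width"],o["time_s"])
plan([.453,-.2085,.119],0)
E
```

```text
[ 0.45287864 -0.20725361  0.18903854] [-3.14090205e+00  7.23943618e-04 -3.63945676e-04] [-0.2521487  -0.00755496 -4.59345123] 0.023314583092707057 6.9
tool shift cm [0.02 0.13 7.  ] turn deg [-0.04  0.04 -0.02] world d [ 0.0001 -0.0012 -0.07  ]
```

Emit:
play_rows --pt "0 0 0 0 0.1 1.5 1.5" --pt "0 0 0 0 0 2 1.5" --pt "0 0 0 0 0 1 1.5" --pt "0 0 0 0 0 0.5 1.5" --pt "0 0 0 0 0 0 1.5"

```text
time_s: 7.4
ee_pos: [0.4531, -0.2084, 0.1393]
eef_rot: [-3.141, 0.001, 0.0]
force: [-0.3, 1.1, -4.1]
grip_width: 0.0235
```

```bash
python3 - <<'E'
from h import *
p=ctrl.camera_params("wrist");im=ctrl.camera("wrist");s=ctrl.camera("scene");print(ctrl.get_obs()["ee_pos"],ctrl.get_obs()["force"])
cv2.imwrite("pics/m6.png",np.hstack([im[130:380,160:480],cv2.resize(s[110:220,340:500],(400,250),interpolation=2)])[:,:,::-1])
E
```

```text
[ 0.45342218 -0.20882454  0.14012597] [ 0.21390862  0.52057932 -4.35276791]
```

View pics/m6.png

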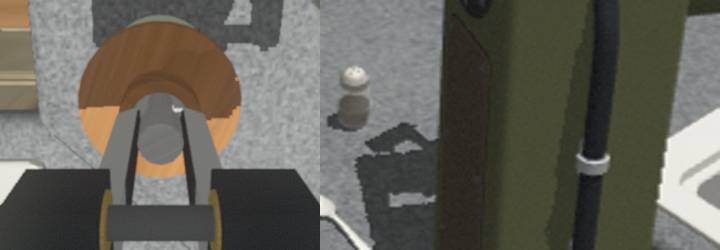

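A sliver of crock shows evenly behind the lid at about (158,18) in the crop, centred as expected. The arm hides the scene view. I'll lower slowly.

Emit:
play_rows --pt "0 0 0 0 0 0.5 1.5" --pt "0 0 0 0 0 0.5 1.5" --pt "0 0 0 0 0 0.3 1.5" --pt "0 0 0 0 0 0.3 1.5" --pt "0 0 0 0 0 0 1.5"

```text
time_s: 8.0
ee_pos: [0.4529, -0.2088, 0.123]
eef_rot: [-3.141, 0.001, -0.0]
force: [0.4, 0.1, -4.5]
grip_width: 0.0232
```

Emit:
play_rows --pt "0 0 0 0 0 0.2 1.5" --pt "0 0 0 0 0 0.1 1.5" --pt "0 0 0 0 0 0 1.5"

```text
time_s: 8.3
ee_pos: [0.4531, -0.2089, 0.1204]
eef_rot: [-3.142, 0.0, -0.0]
force: [0.6, 0.1, -3.8]
grip_width: 0.0233
```

Emit:
play_rows --pt "0 0 0 0 0 0.05 1.5" --pt "0 0 0 0 0 0.05 1.5" --pt "0 0 0 0 0 0 1.5"

```text
time_s: 8.6
ee_pos: [0.4531, -0.209, 0.1199]
eef_rot: [3.141, -0.0, -0.0]
force: [-2.8, 0.9, 3.7]
grip_width: 0.0231
```

Contact came at z = 0.120, exactly the expected seating height. Releasing.

Emit:
play_rows --pt "0 0 0 0 0 0 3" --pt "0 0 0 0 0 0 4" --pt "0 0 0 0 0 -0.5 5" --pt "0 0 0 0 0 -1 6" --pt "0 0 0 0 0 -2 7"

```text
time_s: 9.1
ee_pos: [0.4527, -0.2087, 0.1546]
eef_rot: [-3.141, 0.001, -0.0]
force: [0.5, -0.4, 0.5]
grip_width: 0.0585
```

Emit:
play_rows --pt "0 0 0 0 0 -2.5 7.5" --pt "0 0 0 0 0 -2.5 7.5" --pt "0 0 0 0 0 0 7.5" --pt "0 0 0 0 0 0 7.5"

```text
time_s: 9.5
ee_pos: [0.4532, -0.209, 0.205]
eef_rot: [3.141, -0.001, -0.0]
force: [-1.0, 0.1, 0.2]
grip_width: 0.0754
```

```bash
python3 - <<'E'
from h import *
p=ctrl.camera_params("wrist");im=ctrl.camera("wrist");t=ctrl.camera("top");e=ctrl.get_obs()["ee_pos"];print(e)
H,S,V=cv2.split(cv2.cvtColor(im,cv2.COLOR_RGB2HSV))
u=proj(p,[.453,-.2095,.091]);print("pred board",u,"knobtop",proj(p,[.453,-.2098,.145]))
c=cont((H<20)&(S>90)&(V>35),(u[0],u[1]-25));print("board",circ(p,c,.091),cv2.boundingRect(c))
cv2.imwrite("pics/m7.png",np.hstack([im[60:360,130:510],cv2.resize(t[185:250,405:470],(300,300),interpolation=2)])[:,:,::-1])
E
```

```text
[ 0.4527831  -0.20875674  0.20380266]
pred board (np.float64(318.6317095997201), np.float64(199.65930274085198)) knobtop (np.float64(318.42889571910706), np.float64(219.22596319201364))
board (array([ 0.45366508, -0.20979554]), np.float64(0.10675436243957503)) (260, 139, 119, 117)
```

View pics/m7.png

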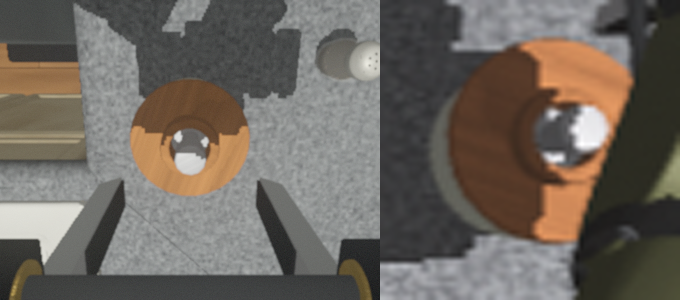

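The board centre is at (.4537,-.2098), with the same apparent size as before, so it is seated level. The knob top at about (320,221) sits in the hole and the crock hasn't moved. Next is the collar grip.

Emit:
play_rows --pt "0 0 0 0.05 0.1 2 7.5" --pt "0 0 0 0 0 3 7.5" --pt "0 0 0 0 0 3 7.5" --pt "0 0 0 0 0 2 7.5" --pt "0 0 0 0 0 0.5 7.5"

```text
time_s: 10.1
ee_pos: [0.4522, -0.2092, 0.0967]
eef_rot: [-3.139, 0.004, -0.0]
force: [-0.5, -0.8, 1.0]
grip_width: 0.0754
```

Emit:
play_rows --pt "0 0 0 0 0 0.3 7.5" --pt "0 0 0 0 0 0.2 7.5" --pt "0 0 0 0 0 0 7.5"

```text
time_s: 10.4
ee_pos: [0.4538, -0.2101, 0.095]
eef_rot: [3.141, -0.001, -0.0]
force: [-0.3, 0.4, 0.0]
grip_width: 0.0752
```

Emit:
play_rows --pt "0 0 0 0 0 0.15 7.5" --pt "0 0 0 0 0 0 6" --pt "0 0 0 0 0 0 5.3" --pt "0 0 0 0 0 0 5.3" --pt "0 0 0 0 0 0 4.5" --squeeze 20

```text
time_s: 10.9
ee_pos: [0.4536, -0.2099, 0.0931]
eef_rot: [3.142, -0.0, -0.0]
force: [0.3, 1.3, 1.9]
grip_width: 0.0501
```

Emit:
play_rows --pt "0 0 0 0 0 0 4.5" --pt "0 0 0 0 0 0 4.5" --pt "0 0 0 0 0 0 4.5"

```text
time_s: 11.2
ee_pos: [0.4535, -0.2099, 0.093]
eef_rot: [3.142, 0.0, -0.0]
force: [-1.4, 0.2, 3.6]
grip_width: 0.05
```

The opening reads 50 mm, which is the collar. I'll firm the grip a little and lift slowly.

Emit:
play_rows --pt "0 0 0 0 0 0 4.5" --pt "0 0 0 0 0 0 4.5" --pt "0 0 0 0 0 -0.3 4.5" --pt "0 0 0 0 0 -0.5 4.5" --pt "0 0 0 0 0 -0.5 4.5" --squeeze 30

```text
time_s: 11.7
ee_pos: [0.4535, -0.2099, 0.1062]
eef_rot: [-3.141, 0.0, -0.0]
force: [0.2, 0.3, -1.3]
grip_width: 0.05
```

Emit:
play_rows --pt "0 0 0 0 0 -0.5 4.5" --pt "0 0 0 0 0 -0.5 4.5" --pt "0 0 0 0 0 0 4.5"

```text
time_s: 12.0
ee_pos: [0.4539, -0.2101, 0.1168]
eef_rot: [3.141, -0.001, -0.0]
force: [1.1, 0.3, -2.0]
grip_width: 0.05
```

```bash
python3 - <<'E'
from h import *
o=ctrl.get_obs();print(o["ee_pos"],o["eef_rot"],o["force"],o["moment"],o["grip_width"])
E
```

```text
[ 0.45386741 -0.2100792   0.11676267] [ 3.14100602e+00 -1.12726845e-03 -4.01382113e-04] [ 1.05955354  0.27078936 -2.01616795] [-0.00261554 -0.10006644  0.00479118] 0.050028875383339444
```

The wrist carries only about 2 N, so just the outer lid (1.8 N). I'll continue straight up.

Emit:
play_rows --pt "0 0 0 0 0 -0.8 4.5" --pt "0 0 0 0 0 -1 4.5" --pt "0 0 0 0 0 -1.2 4.5" --pt "0 0 0 0 0 -1.2 4.5" --pt "0 0 0 0 0 -1.2 4.5"

```text
time_s: 12.5
ee_pos: [0.4537, -0.21, 0.1713]
eef_rot: [3.141, -0.001, -0.0]
force: [0.3, 0.7, -1.7]
grip_width: 0.0501
```

Emit:
play_rows --pt "0 0 0 0 0 -1.2 4.5" --pt "0 0 0 0 0 -1.2 4.5" --pt "0 0 0 0 0 -1 4.5" --pt "0 0 0 0 0 -0.7 4.5" --pt "0 0 0 0 0 0 4.5"

```text
time_s: 13.0
ee_pos: [0.4538, -0.2101, 0.2118]
eef_rot: [3.141, -0.001, -0.0]
force: [-0.2, -0.6, -1.4]
grip_width: 0.0501
```

```bash
python3 - <<'E'
from h import *
im=ctrl.camera("wrist");t=ctrl.camera("top");s=ctrl.camera("scene")
o=ctrl.get_obs();print(o["ee_pos"],o["eef_rot"],o["force"],o["moment"],o["grip_width"],o["time_s"])
cv2.imwrite("pics/m8.png",np.vstack([np.hstack([im[100:380,150:490],cv2.resize(t[170:260,390:480],(280,280),interpolation=2)]),cv2.resize(s[120:260,230:440],(620,300),interpolation=2)])[:,:,::-1])
E
```

```text
[ 0.45336312 -0.20982031  0.21041755] [-3.14114081e+00  7.93535099e-04 -3.29339332e-04] [-0.03091635 -0.41561776 -2.22897606] [-0.01073191 -0.10450259  0.02609993] 0.050384789949030145 13.15
```

View pics/m8.png

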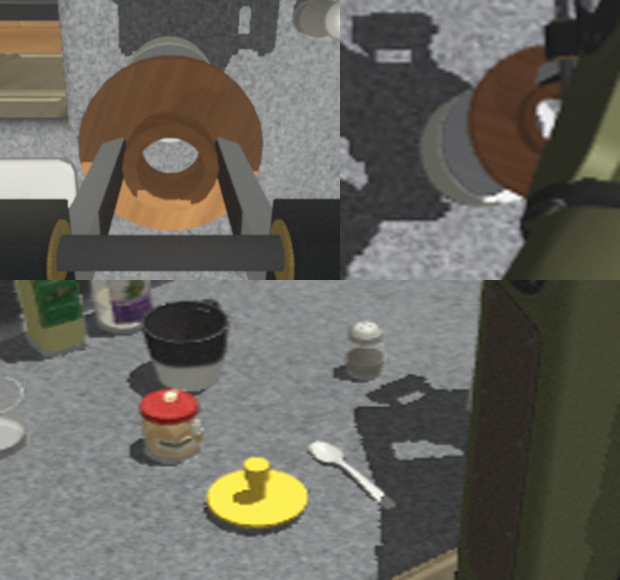

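The outer lid is held level at about (170,140) in the crop. The steel inner lid is on the crock and concentric with it (top crop, about (455,150)), and the bystanders are untouched. The lift was about 117 mm, which leaves the lid about 49 mm clear of the knob.

```bash
python3 -c "
from station import ctrl
print(ctrl.hand_in())"
```

```text
the job is handed in; nothing more can be done
None
```

I lifted the nested pair by the knob, lowered it onto the crock and let go. Then I lifted the wooden outer lid straight up by its collar and handed the job in at about 13 s, still holding it.

**Seating:** Contact came at a tool height of 0.120 m, where the fully seated lid should be. After release the board measured level and within about 1 mm of the crock's centre.

**Outer lid alone:** The grip opening was 50 mm, which is the collar's size. The wrist carried about 2 N, close to the outer lid's own weight of about 1.8 N.

**Final pose:** The lid is level and about 49 mm clear above the knob.

**Last pictures:** The steel lid is on the crock, concentric with it. The honey jar, salt shaker, spoon and yellow look-alike stand where they were.

**Limits of the checks:**
- The two cameras differed by 1–3 mm on the starting positions, so I used values in between.
- The arm blocked the scene camera's view of the crock, so seating was judged from the wrist and top views plus contact height.
- I did not re-measure the crock's position after the lift. I only saw in the pictures that it had not visibly moved.

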